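# Put the flat tool packs on charge and change the feed over

## Robot

A 6-joint arm with a two-finger parallel gripper is mounted at the origin on the work surface. World frame = base frame: x ahead of the robot, y to its left, z up, the work surface at z = 0. Lengths are in m, angles in rad, forces in N, time in s.
With the tool pointing down it reaches from about 0.325 to 0.775 m from the base axis. Payload 5.5 kg.
Tool frame: the origin (TCP) lies between the finger pads; the fingertips stand 8 mm ahead of it and the grasp point (between the pads) lies 11 mm behind it (manip.tcp_to_tips is the distance from the TCP to the fingertips, in m); z points along the fingers, y is the line along which they close (so a half turn about z gives the same grasp; the last joint's range is limited). The gripper opens to 88 mm and grips with 3 to 60 N. Pads are 20 mm wide; open, the fingers measure 115 mm over their backs; the gripper's body (75 mm by 178 mm) begins 61 mm behind the grasp point.
Start: joints at [1.207, 0.091, 1.231, -0, 1.82, -0.057], TCP at [0.181, 0.572, 0.231] pointing down, gripper open.
Joint ranges: [-2.87, 2.87], [-0.86, 2.18], [0.17, 2.46], [-1.51, 4.65], [0.06, 2.69], [-2.65, 2.65]. Speed limits (rad/s): [2.57, 2.57, 3.01, 3.14, 3.14, 3.14].

## Interface

Orientations are given as a unit quaternion [w, x, y, z].
In Python, from bench import manip, camrig, effector gives the robot as it stands (manip), with the cameras (camrig) and the gripper (effector). Calls block until the motion is done:
- manip.move_to(position, orientation): joint-space move of the TCP to a pose.
- manip.move_l(position, speed=0.15, orientation=None): straight line of the TCP; orientation=None keeps the orientation; speed is the mean speed in m/s.
- manip.movej(angles): joint-space move.
- effector.gripper_open() and effector.close(): open the fingers fully, or close them until they stop; the grip force is fixed at half the most.
- manip.hold(seconds).
- manip.inverse_kinematics(position, orientation): joint angles nearest the present ones, or None.
- manip.state(): the state.
- camrig.get_image(name): name is "side" or "top" or "wrist"; returns a dict with "frame" (384x512x3 uint8, blue, green, red), "depth" (384x512 float32, m along the optical axis (not along the pixel's ray), 0 where there is no reading), "camera_matrix" (3x3 intrinsics, pixels), "view" (4x4, takes a point from world to camera coordinates). Camera axes: x right, y up, looking along -z (the intrinsics and any distortion apply to the point x, -y, -z); pixel columns grow to the right and rows downward; lengths in m; the calibration is good to about 2 mm. A picture is of the moment at which its call begins.
A pose or a line that the arm cannot do raises manip.IKError and nothing moves.
- manip.job_done(): hands the job in; it is judged then, once.
The state is a dict: "time": time; "joint_pos": joint angles; "dq": joint speeds; "joint_torque": joint torques, N m; "ee_pos": TCP position; "ee_rot": TCP orientation; "ft_force": force on the tool from outside, world axes, zero at the start; "moment": the same for the moment, N m; "finger_gap": finger opening in m; "finger_force": force on a finger pad.
Only numpy, scipy, OpenCV 4.12 (cv2) and the standard library are available. Lean on these libraries where they do the work, as an engineer would, in place of code of your own. Each camera call takes 0.05 s, during which the arm holds its last target. There are 200 camera calls.

## Task

Put the flat cordless-tool packs on charge: lift the cover off the charger's covered bank, lay it flat on the rubber mat, and stand every small yellow-banded pack from the bench upright in the bank you uncovered, leaving the big green pack in the other bank alone. When all are loaded, move the feed switch from the bench side (yellow mark) to upright, which is off, leave it there for two seconds, and then push it fully over to the charger side (green mark). Last, press down the blue key in front of the bank you loaded and after it the green start key, never the other bank's key, and disturb nothing else on the bench.

Things in the scene. Friction and masses are not known exactly. Their poses are not given: they have to be found in the camera images.
- charger: grey twin-bank charger fixed to the bench, 125 mm deep (x) by 384 mm wide (y), 24 mm high; origin under its centre, its x axis points away from the robot, y to the robot's left. Two shallow tray-like banks stand side by side in its rear part, each 60 mm (x) by 176 mm (y) inside, floor 24 mm above the bench, rim 5 mm high and 4 mm thick (12 mm between the banks). Three keys stand on the front strip
- bank_left (a point): centre of the floor of the bank on the charger's +y side (24 mm above the bench); axes as the charger's. Four packs fit side by side along y at a 44 mm pitch, each with its x along the charger's x
- bank_right (a point): the same for the bank on the charger's -y side. At the start one bank is covered, the other holds the big pack; which is which varies
- cover: loose blue plate, 76 mm (x) by 184 mm (y) by 5 mm, lying on the rims of one bank at the start, 200 g; origin at the centre of its underside. A black upright grip bar 16 mm thick (x), 70 mm long (y) stands on its middle, its top 35 mm above the origin
- big_pack: big black pack with a green top, 54 x 140 x 62 mm high, 900 g, standing in the other bank; origin at the centre of its underside. Stays where it is
- pack1: flat (to be charged) small black pack with a yellow band and yellow cap: body 46 mm (x) by 36 mm (y) by 30 mm high, cap 34 x 26 mm up to 36 mm, about 300 g; origin at the centre of its underside. Stands upright on the bench at the start; two to four of pack1 to pack4 are there, the others are absent
- pack2: flat (to be charged) small black pack with a yellow band and yellow cap: body 46 mm (x) by 36 mm (y) by 30 mm high, cap 34 x 26 mm up to 36 mm, about 300 g; origin at the centre of its underside. Stands upright on the bench at the start; two to four of pack1 to pack4 are there, the others are absent
- pack3: flat (to be charged) small black pack with a yellow band and yellow cap: body 46 mm (x) by 36 mm (y) by 30 mm high, cap 34 x 26 mm up to 36 mm, about 300 g; origin at the centre of its underside. Stands upright on the bench at the start; two to four of pack1 to pack4 are there, the others are absent
- pack4: flat (to be charged) small black pack with a yellow band and yellow cap: body 46 mm (x) by 36 mm (y) by 30 mm high, cap 34 x 26 mm up to 36 mm, about 300 g; origin at the centre of its underside. Stands upright on the bench at the start; two to four of pack1 to pack4 are there, the others are absent
- mat: black rubber mat fixed to the bench, 220 mm (x) by 110 mm (y), 4 mm thick; origin at the centre of its underside
- feed_base: grey block of the feed switch, 70 mm (x) by 50 mm (y) by 25 mm high, fixed to the bench; origin at the centre of its underside. Its top has a yellow mark at the -x end (bench side, nearer the robot) and a green mark at the +x end (charger side). The lever turns about the block's y axis, 22 mm above the origin, and its ball's centre is 80 mm from that axis
- feed (a joint): angle of the switch lever: 0 leans 0.6 rad to the yellow mark (-x of its block), 0.6 stands upright (off), 1.2 leans fully to the green mark (+x). It stays wherever it is left; moving it takes about 1 N at the ball
- feed_tip (a point): centre of the red ball, 26 mm across, on the end of the lever
- key_left (a joint): press of the blue key in front of the left (+y) bank: 0 up, 0.006 m fully down; springs back; fully down takes 5 N
- key_right (a joint): the same for the blue key in front of the right (-y) bank
- key_start (a joint): the same for the green start key between them
- key_left_top (a point): middle of the top of the left blue key (28 mm across, its top 46 mm above the bench when up); it is pressed straight down and this point moves with it
- key_right_top (a point): middle of the top of the right blue key
- key_start_top (a point): middle of the top of the green start key
- glue: bystander: white glue bottle, 52 mm across, 120 mm high, origin at the centre of its underside
- driver: bystander: screwdriver with orange handle, lying; origin at its underside
- tape: bystander: yellow tape measure, 62 x 34 x 58 mm, origin at the centre of its underside

How it is judged:
On the way, in this order (a step that is already met when the one before it is completed fails the run):
1. the cover lies flat on the rubber mat (horizontal distance between cover and mat below 0.05 m and height (world z) of cover below 0.009 m and angle between cover's own z axis and vertical below 0.06 rad and linear speed of cover below 0.03 m/s), for 0.2 s.
2. every flat pack stands upright in the bank that was covered (((y of big_pack in the frame of charger above 0.03 m and (x of pack1 in the frame of bank_right between -0.016 and 0.016 m and y of pack1 in the frame of bank_right between -0.078 and 0.078 m and z of pack1 in the frame of bank_right between -0.006 and 0.006 m and angle between pack1's own z axis and vertical below 0.12 rad) and (x of pack2 in the frame of bank_right between -0.016 and 0.016 m and y of pack2 in the frame of bank_right between -0.078 and 0.078 m and z of pack2 in the frame of bank_right between -0.006 and 0.006 m and angle between pack2's own z axis and vertical below 0.12 rad) and (x of pack3 in the frame of bank_right between -0.016 and 0.016 m and y of pack3 in the frame of bank_right between -0.078 and 0.078 m and z of pack3 in the frame of bank_right between -0.006 and 0.006 m and angle between pack3's own z axis and vertical below 0.12 rad) and (x of pack4 in the frame of bank_right between -0.016 and 0.016 m and y of pack4 in the frame of bank_right between -0.078 and 0.078 m and z of pack4 in the frame of bank_right between -0.006 and 0.006 m and angle between pack4's own z axis and vertical below 0.12 rad)) or (y of big_pack in the frame of charger below -0.03 m and (x of pack1 in the frame of bank_left between -0.016 and 0.016 m and y of pack1 in the frame of bank_left between -0.078 and 0.078 m and z of pack1 in the frame of bank_left between -0.006 and 0.006 m and angle between pack1's own z axis and vertical below 0.12 rad) and (x of pack2 in the frame of bank_left between -0.016 and 0.016 m and y of pack2 in the frame of bank_left between -0.078 and 0.078 m and z of pack2 in the frame of bank_left between -0.006 and 0.006 m and angle between pack2's own z axis and vertical below 0.12 rad) and (x of pack3 in the frame of bank_left between -0.016 and 0.016 m and y of pack3 in the frame of bank_left between -0.078 and 0.078 m and z of pack3 in the frame of bank_left between -0.006 and 0.006 m and angle between pack3's own z axis and vertical below 0.12 rad) and (x of pack4 in the frame of bank_left between -0.016 and 0.016 m and y of pack4 in the frame of bank_left between -0.078 and 0.078 m and z of pack4 in the frame of bank_left between -0.006 and 0.006 m and angle between pack4's own z axis and vertical below 0.12 rad)))), for 0.2 s.
3. the feed switch rests upright at off for 1.5 s (value of joint feed between 0.45 and 0.75 rad), for 1.5 s.
4. the feed switch is fully over to the charger side (value of joint feed above 1.05 rad), for 0.2 s.
5. the blue key of the loaded bank is pressed (((y of big_pack in the frame of charger above 0.03 m and value of joint key_right above 0.004 m) or (y of big_pack in the frame of charger below -0.03 m and value of joint key_left above 0.004 m))), for 0.05 s.
6. the green start key is pressed (value of joint key_start above 0.004 m), for 0.05 s.
At the end, for the whole second after the job is handed in: Every flat pack stands upright (within 0.12 rad) on the floor of the bank that was covered at the start; the cover lies flat on the mat with its centre within 50 mm of the mat's centre; the feed lever is beyond 1.05 rad on the charger side; all keys are up (all of step 1 and ((y of big_pack in the frame of charger above 0.03 m and (x of pack1 in the frame of bank_right between -0.016 and 0.016 m and y of pack1 in the frame of bank_right between -0.078 and 0.078 m and z of pack1 in the frame of bank_right between -0.006 and 0.006 m and angle between pack1's own z axis and vertical below 0.12 rad) and (x of pack2 in the frame of bank_right between -0.016 and 0.016 m and y of pack2 in the frame of bank_right between -0.078 and 0.078 m and z of pack2 in the frame of bank_right between -0.006 and 0.006 m and angle between pack2's own z axis and vertical below 0.12 rad) and (x of pack3 in the frame of bank_right between -0.016 and 0.016 m and y of pack3 in the frame of bank_right between -0.078 and 0.078 m and z of pack3 in the frame of bank_right between -0.006 and 0.006 m and angle between pack3's own z axis and vertical below 0.12 rad) and (x of pack4 in the frame of bank_right between -0.016 and 0.016 m and y of pack4 in the frame of bank_right between -0.078 and 0.078 m and z of pack4 in the frame of bank_right between -0.006 and 0.006 m and angle between pack4's own z axis and vertical below 0.12 rad)) or (y of big_pack in the frame of charger below -0.03 m and (x of pack1 in the frame of bank_left between -0.016 and 0.016 m and y of pack1 in the frame of bank_left between -0.078 and 0.078 m and z of pack1 in the frame of bank_left between -0.006 and 0.006 m and angle between pack1's own z axis and vertical below 0.12 rad) and (x of pack2 in the frame of bank_left between -0.016 and 0.016 m and y of pack2 in the frame of bank_left between -0.078 and 0.078 m and z of pack2 in the frame of bank_left between -0.006 and 0.006 m and angle between pack2's own z axis and vertical below 0.12 rad) and (x of pack3 in the frame of bank_left between -0.016 and 0.016 m and y of pack3 in the frame of bank_left between -0.078 and 0.078 m and z of pack3 in the frame of bank_left between -0.006 and 0.006 m and angle between pack3's own z axis and vertical below 0.12 rad) and (x of pack4 in the frame of bank_left between -0.016 and 0.016 m and y of pack4 in the frame of bank_left between -0.078 and 0.078 m and z of pack4 in the frame of bank_left between -0.006 and 0.006 m and angle between pack4's own z axis and vertical below 0.12 rad))) and value of joint feed above 1.05 rad and value of joint each of key_left, key_right, key_start below 0.002 m); the robot touches nothing.
It fails at once if the other bank's key is pressed ((y of big_pack in the frame of charger above 0.03 m and value of joint key_left above 0.003 m) or (y of big_pack in the frame of charger below -0.03 m and value of joint key_right above 0.003 m)).
It fails at once if two keys are held down at once (value of joint key_start above 0.003 m and ((y of big_pack in the frame of charger above 0.03 m and value of joint key_right above 0.003 m) or (y of big_pack in the frame of charger below -0.03 m and value of joint key_left above 0.003 m))).
It fails at once if the big pack is shifted by more than 20 mm or tipped (distance of big_pack from where it was at the start of the episode above 0.02 m or angle between big_pack's own z axis and vertical above 0.25 rad).
It fails at once if the glue bottle, screwdriver or tape measure is moved more than 40 mm (distance of any of glue, driver, tape from where it was at the start of the episode above 0.04 m).
Of pack1, pack2, pack3, pack4 only 2 to 4 are there at a start; the rules pass over those that are not, and their reading is None.
At some moment in a run one of pack1, pack2, pack3, pack4 may be knocked a few centimetres aside while the robot is not near it.
It also fails if it takes over 210 s, if anything falls off the work surface, if the arm or the gripper's body presses on something with over 40 N, if the wrist force passes 120 N, or if a joint passes its speed limit or range.

## Working session

There is one attempt and no reset: what is moved stays moved. The work goes in short steps, each a Python script; the robot and the scene stay as the last script left them, time stands still between calls to the robot, and variables do not carry over. Pictures are saved under pics/ and viewed, at most 14 in all, crops included, and the job is handed in when it is done.

```bash
mkdir -p pics; ls
cat > h.py <<'E'
import numpy as np, cv2
from bench import manip, camrig, effector
def pic(name,fn):
    im=camrig.get_image(name); cv2.imwrite('pics/'+fn+'.png',im['frame']); np.savez('pics/'+fn+'.npz',**{k:im[k] for k in('frame','depth','camera_matrix','view')}); return im
def world(im,u,v,z=None):
    """pixel to world via depth, or on plane z if given"""
    K=im['camera_matrix'];T=np.linalg.inv(im['view'])
    r=np.array([(u-K[0,2])/K[0,0],-(v-K[1,2])/K[1,1],-1.])
    if z is None: return (T@np.append(r*im['depth'][int(round(v)),int(round(u))],1))[:3]
    d=T[:3,:3]@r; return T[:3,3]+d*(z-T[2,3])/d[2]
def cloud(im):
    h,w=im['depth'].shape;K=im['camera_matrix'];T=np.linalg.inv(im['view'])
    u,v=np.meshgrid(np.arange(w),np.arange(h));d=im['depth']
    p=np.stack([(u-K[0,2])/K[0,0]*d,-(v-K[1,2])/K[1,1]*d,-d,np.ones_like(d)],-1)
    return (p@T.T)[...,:3]
E
python3 - <<'E'
from h import *
for n in('top','side'):
    im=pic(n,n+'0'); print(n,im['camera_matrix'].round(1).tolist(),np.linalg.inv(im['view']).round(3).tolist())
s=manip.state();print(s['time'],s['ee_rot'],s['finger_gap'])
E
```

```text
bench.py
pics
top [[496.1, 0.0, 252.1], [0.0, 496.1, 183.6], [0.0, 0.0, 1.0]] [[0.015, 0.997, -0.074, 0.521], [-1.0, 0.015, -0.013, -0.007], [-0.012, 0.074, 0.997, 1.544], [0.0, 0.0, 0.0, 1.0]]
side [[369.9, 0.0, 252.6], [0.0, 369.9, 193.6], [0.0, 0.0, 1.0]] [[-0.961, 0.142, -0.24, 0.364], [-0.278, -0.53, 0.801, 0.765], [-0.013, 0.836, 0.548, 0.595], [0.0, 0.0, 0.0, 1.0]]
0.1 [-1.60894765e-04  1.52814056e-01  9.88254607e-01 -8.18439625e-04] 0.08769516888562541
```

View pics/top0.png

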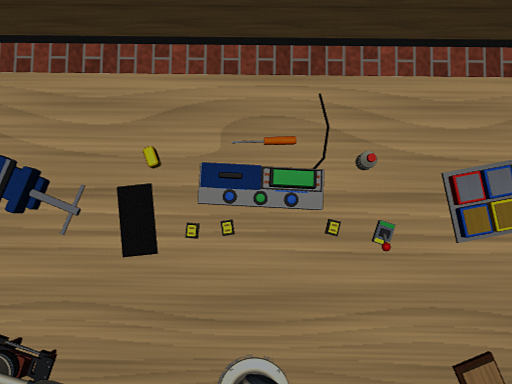

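View pics/side0.png

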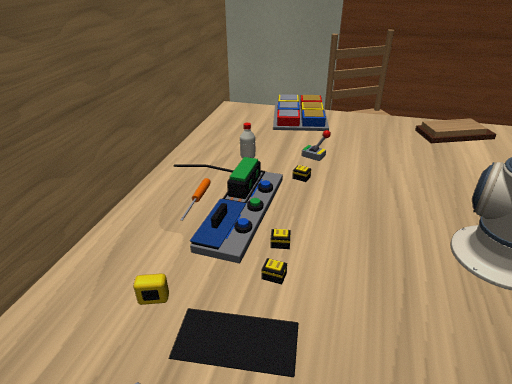

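The top view shows the cover on the left bank (230,176) and the big pack in the right bank (293,178). There are three packs, at (192,230), (227,227) and (333,227). The mat is at (137,220), and the feed switch at (383,232) has its ball at (386,246), on the yellow side. Next I'll get coarse positions.

```bash
cat >> h.py <<'E'
def rect(P,mask):
    """yaw/size/centre of xy footprint of masked cloud points"""
    xy=P[mask][:,:2].astype(np.float32); (c,s,a)=cv2.minAreaRect(xy*1000); return np.round(np.array(c)/1000,4),np.round(s,1),round(a,1),len(xy),np.median(P[mask][:,2]).round(4)
def blobs(im,lo,hi,minpx=6):
    hsv=cv2.cvtColor(im['frame'],cv2.COLOR_BGR2HSV); m=cv2.inRange(hsv,lo,hi)
    n,l,st,c=cv2.connectedComponentsWithStats(m); P=cloud(im)
    for i in range(1,n):
        if st[i,4]>=minpx: print(c[i].round(1),*rect(P,(l==i)&(im['depth']>0)))
E
python3 - <<'E'
from h import *
im=dict(np.load('pics/top0.npz'))
f=im['frame']; cv2.imwrite('pics/c1.png',cv2.resize(f[130:265,105:405],None,fx=2.66,fy=2.66,interpolation=cv2.INTER_CUBIC))
P=cloud(im)
print('yellow');blobs(im,(24,130,120),(34,255,255))
print('blue');blobs(im,(105,130,60),(125,255,255),30)
print('green');blobs(im,(50,120,60),(80,255,255),10)
print('red');blobs(im,(0,170,120),(6,255,255))
print('dark');blobs(im,(0,0,0),(180,255,30),60)
for u,v in((201,190),(200,205),(322,206),(197,182),(324,170)): print(u,v,world(im,u,v))
E
```

```text
yellow
[149.9 155.7] [0.7114 0.3246] [58.2 31.6] 23.8 181 0.0573
[499.2 213.8] [ 0.5491 -0.7383] [87.6 61.7] 10.8 139 0.0508
[227.  227.1] [0.4997 0.0876] [30.3 24.7] 1.2 72 0.0364
[333.6 227.3] [ 0.5039 -0.2347] [24.5 31.6] 78.2 72 0.0363
[191.3 230.2] [0.4889 0.1965] [30.4 25.4] 0.6 76 0.0358
[378.7 240.3] [ 0.4664 -0.3739] [25.9 10.4] 75.5 34 0.0254
blue
[  1.7 162.6] [0.6717 0.7429] [16.9 43.5] 77.6 56 0.1199
[230.7 176. ] [0.6555 0.0797] [182.4  76. ] 88.0 1294 0.0339
[495.4 181. ] [ 0.6493 -0.7304] [88.8 84.5] 11.2 200 0.0504
[ 15.7 187.1] [0.6103 0.7163] [ 84.3 137.1] 68.5 641 0.1169
[ 38.8 184. ] [0.6214 0.6621] [16.9 36.8] 79.6 64 0.0485
[291.5 190.9] [ 0.613  -0.1062] [98.2  4.8] 87.8 51 0.0237
[229.  195.9] [0.5935 0.0828] [25.  24.4] 89.6 67 0.045
[291.  199.1] [ 0.5871 -0.105 ] [24.3 24.3] 1.2 68 0.0453
[ 30.7 202.5] [0.5638 0.6835] [15.1 35. ] 65.9 57 0.0487
[474.5 219.9] [ 0.5324 -0.6574] [89.2 85.5] 11.7 226 0.05
green
[293.  177.3] [ 0.6496 -0.1076] [119.5  45. ] 87.9 617 0.0862
[259.9 197.5] [ 0.5903 -0.0112] [21.5 24.3] 0.5 61 0.0451
[386.9 224.5] [ 0.515  -0.3983]
[... 474 characters left out ...]
.6519 -0.1176] [157.9  60.1] 87.8 204 0.0712
[484.1 184.3] [ 0.6404 -0.6868] [86.9 17.1] 12.3 84 0.0347
[453.  190.6] [ 0.6221 -0.5989] [86.7  8.6] 13.8 87 0.0289
[136.7 219.9] [0.5173 0.3708] [217.2 109.1] 6.2 2375 0.0036
[459.9 222.5] [ 0.5252 -0.6176] [86.4  6.7] 13.3 94 0.0282
[ 28.6 361.6] [0.1768 0.5323] [192.2  82.4] 81.5 1088 0.3447
[468.9 362.1] [ 0.107  -0.6454] [ 47.2 127.4] 46.1 122 0.0111
[259.4 378.5] [ 0.0936 -0.0202] [85.5 12.9] 81.3 180 0.1654
201 190 [0.61147612 0.17011993 0.02631745]
200 205 [ 0.56625678  0.17552854 -0.00254705]
322 206 [ 0.56798985 -0.200878    0.02637767]
197 182 [6.37902644e-01 1.86279735e-01 7.68018053e-05]
324 170 [ 0.67902462 -0.20709793  0.02140565]
```

View pics/c1.png

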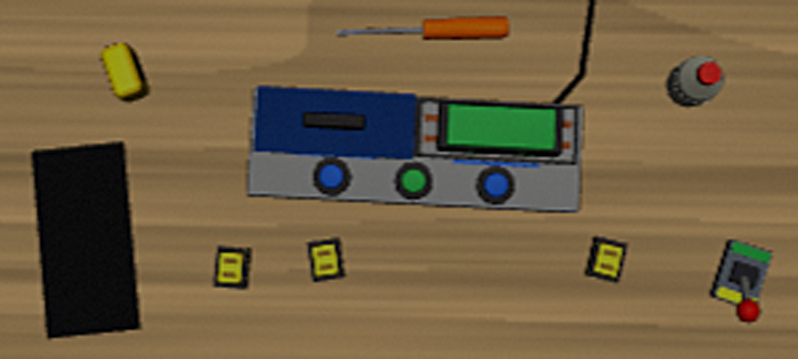

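```bash
cat >> h.py <<'E'
def q(deg):
    """tool down, closing line at world angle deg"""
    b=np.radians(deg+90)/2; return [0.,np.cos(b),np.sin(b),0.]
def aim(p,deg):
    """pick deg or deg+-180: feasible and j6 nearest the middle"""
    c=[]
    for d in(deg,deg+180,deg-180):
        j=manip.inverse_kinematics(list(p),q(d))
        if j is not None: c.append((abs(j[5]),d))
    return min(c)[1]
E
python3 - <<'E'
from h import *
im=dict(np.load('pics/top0.npz')); print('bar',world(im,230.2,175.5,.064))
for p in((.655,.08,.25),(.517,.371,.1)):
  for d in(-2,178,-182,96,-84): 
    j=manip.inverse_kinematics(list(p),q(d)); print(p,d,None if j is None else np.round(j,2))
p=[.60,.08,.28]; d=aim(p,-2); manip.move_to(p,q(d))
im=pic('wrist','w1'); s=manip.state(); print(s['time'],s['ee_pos'],d)
print('blue');blobs(im,(105,130,60),(125,255,255),200)
print('green');blobs(im,(50,120,60),(80,255,255),200)
E
```

```text
bar [0.6540602  0.07909023 0.064     ]
(0.655, 0.08, 0.25) -2 [ 0.07  0.26  1.   -0.    1.87  0.1 ]
(0.655, 0.08, 0.25) 178 None
(0.655, 0.08, 0.25) -182 None
(0.655, 0.08, 0.25) 96 [ 0.07  0.26  1.   -0.    1.87 -1.61]
(0.655, 0.08, 0.25) -84 [ 0.07  0.26  1.   -0.    1.87  1.54]
(0.517, 0.371, 0.1) -2 [ 0.57  0.2   1.34 -0.    1.6   0.6 ]
(0.517, 0.371, 0.1) 178 [ 0.57  0.2   1.34 -0.    1.6  -2.54]
(0.517, 0.371, 0.1) -182 [ 0.57  0.2   1.34 -0.    1.6  -2.54]
(0.517, 0.371, 0.1) 96 [ 0.57  0.2   1.34 -0.    1.6  -1.11]
(0.517, 0.371, 0.1) -84 [ 0.57  0.2   1.34 -0.    1.6   2.04]
2.4583 [0.59982401 0.08100993 0.27994932] -2
blue
[292.4 151.7] [0.6562 0.082 ] [182.2  74.9] 87.8 5772 0.035
[249.5 158.6] [0.5947 0.084 ] [29.3 27.4] 88.1 325 0.0466
[249.6 274.1] [ 0.5875 -0.1057] [34.2 27.8] 87.6 250 0.0465
green
[249.6 220.4] [ 0.592  -0.0115] [33.1 27.6] 86.1 274 0.0466
[292.5 270.4] [0.643  0.0073] [ 50.9 211.6] 5.4 1091 0.0868
[289.9 320. ] [ 0.6474 -0.1555] [14.5 45.2] 89.6 212 0.0868
```

View pics/w1.png

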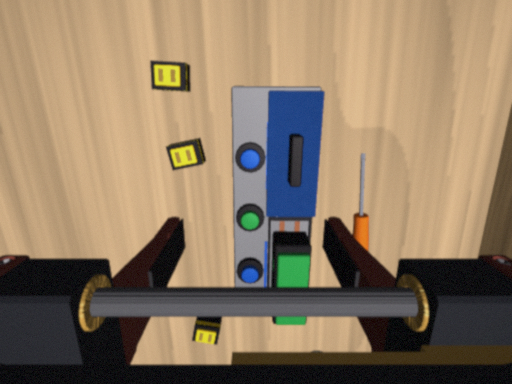

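The wrist view agrees with the top view to within about 2 mm: cover at (295,155), left key at (249,158). I'll grasp the cover with the tips just above key height.

Run:
```python
from h import *
c=[.656,.081]; d=-2.2
def st(m): s=manip.state(); print(m,round(s['time'],1),np.round(s['ee_pos'],4),round(s['finger_gap'],4),round(s['finger_force'],1),np.round(s['ft_force'],1))
manip.move_to(c+[.12],q(d)); manip.move_l(c+[.0575],.1); st('down')
effector.close(); st('closed')
manip.move_l(c+[.10],.08); st('lift')
manip.move_l(c+[.16],.15)
m=[.5173,.3708]; manip.move_to(m+[.16],q(96.2)); st('over mat')
manip.move_l(m+[.06],.15); 
pic('side','s1'); st('low')
```

```text
down 4.0 [0.6564 0.081  0.0582] 0.0876 0.0 [0.9 0.9 0.5]
closed 5.0 [0.6561 0.081  0.0575] 0.0157 30.0 [ 0.4  0.8 -0.3]
lift 5.7 [0.656  0.081  0.1001] 0.0155 30.0 [-0.7 -0.1 -1.9]
over mat 7.5 [0.5176 0.37   0.1592] 0.0158 30.0 [ 0.4  0.1 -1.7]
low 8.4 [0.5182 0.3712 0.0619] 0.0158 30.0 [ 0.3 -0.4 -1.5]
```

View pics/s1.png

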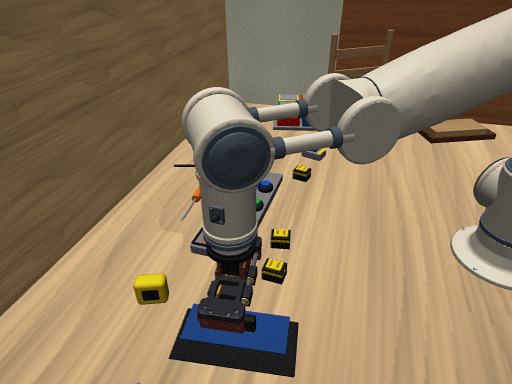

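The cover hangs level over the mat, at (240,328). I'll set it down and then look at the bank.

Run:
```python
from h import *
m=[.5173,.3708]; manip.move_l(m+[.04],.08)
for z in(.036,.0335,.032):
    manip.move_l(m+[z],.03); s=manip.state(); print(z,np.round(s['ft_force'],1),s['ee_pos'][2])
    if s['ft_force'][2]>3: break
effector.gripper_open(); manip.move_l(m+[.12],.15)
p=[.58,.12,.28]; manip.move_to(p,q(-2.2)); im=pic('wrist','w2'); t=pic('top','t2'); print(manip.state()['time'])
print('yellow wrist');blobs(im,(24,130,120),(34,255,255),60)
print('top');blobs(t,(24,130,120),(34,255,255),20); print('blue');blobs(t,(105,130,60),(125,255,255),300)
cv2.imwrite('pics/w2c.png',cv2.resize(im['frame'][40:300,100:420],None,fx=2.3,fy=2.3,interpolation=cv2.INTER_CUBIC))
```

```text
0.036 [-0.7  0.3 -1.8] 0.03587331342584833
0.0335 [ 0.4  0.6 -2.1] 0.03335260624667115
0.032 [ 0.1  0.  -0.6] 0.03248273444248452
12.7583
yellow wrist
[348.7   2.5] [0.7004 0.3067] [ 7.3 27.7] 88.7 122 0.0565
[185.1 105.8] [0.489  0.1985] [27.  34.4] 84.6 446 0.0367
[199.9 182. ] [0.4992 0.0897] [36.  28.3] 9.8 365 0.0367
[218.9 354.2] [ 0.5003 -0.2514] [67.4 34.5] 78.0 207 0.0366
top
[149.9 155.7] [0.7121 0.3244] [57.9 30.5] 22.3 182 0.0571
[499.2 213.8] [ 0.5495 -0.7404] [87.7 64.2] 11.1 140 0.0506
[333.6 227.3] [ 0.5039 -0.2351] [24.4 31.4] 76.6 72 0.0361
[190.3 233.1] [0.4804 0.2005] [30.3 20.3] 50.2 28 0.0359
[378.8 240.3] [ 0.4666 -0.3735] [25.5 10.4] 75.1 33 0.0261
blue
[ 15.6 187.2] [0.6107 0.7164] [ 83.5 136.9] 68.6 635 0.117
[137.3 220.1] [0.5167 0.369 ] [182.5  78.1] 6.9 1244 0.0088
```

View pics/w2c.png

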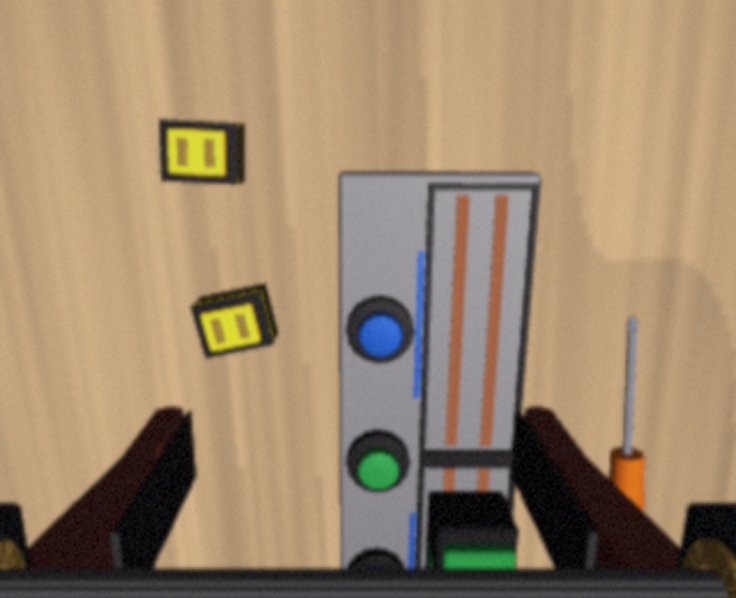

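The bank is empty and clear, and the cover lies flat on the mat. The packs are in the crop at (195,150) and (235,320). I'll measure the bank corners and then pick and place, locating each pack again just before the grasp.

```bash
cat >> h.py <<'E'
def locate(e):
    """fresh wrist fix of the yellow-capped pack near e: centre, yaw deg"""
    p=[e[0],e[1]-.03,.26]; manip.move_to(p,q(aim(p,-2.2))); im=camrig.get_image('wrist'); P=cloud(im)
    m=cv2.inRange(cv2.cvtColor(im['frame'],cv2.COLOR_BGR2HSV),(22,110,90),(36,255,255)); m=cv2.morphologyEx(m,cv2.MORPH_CLOSE,np.ones((5,5)))
    k=(m>0)&(P[...,2]>.033)&(P[...,2]<.04)&(np.hypot(P[...,0]-e[0],P[...,1]-e[1])<.08)
    c,s,a,n,z=rect(P,k); a=a if s[0]>s[1] else a-90
    a=(a+90)%180-90; print('loc',c,s,round(a,1),n,z); return c,a,s
YAW=np.radians(-2.15); CX=np.array([np.cos(YAW),np.sin(YAW)]); CY=np.array([-CX[1],CX[0]])
def st(m): s=manip.state(); print(m,round(s['time'],1),np.round(s['ee_pos'],4),round(s['finger_gap'],4),round(s['finger_force'],1),np.round(s['ft_force'],1))
E
python3 - <<'E'
from h import *
im=dict(np.load('pics/w2.npz'))
W=[world(im,100+a/2.3,40+b/2.3,.027) for a,b in((432,187),(534,187),(425,450),(515,452))]
W=np.array(W)[:,:2]; print(W.round(4)); c=W.mean(0); print('bank',c, 'from keys',np.array([.594,.0835])+.0625*CX)
print('side lens',np.linalg.norm(W[0]-W[1]),np.linalg.norm(W[2]-W[3]),np.linalg.norm(W[0]-W[2]),np.linalg.norm(W[1]-W[3]))
for e in((.489,.198),(.4995,.0887)): locate(e)
E
```

```text
[[ 0.6301  0.1724]
 [ 0.6925  0.17  ]
 [ 0.6249 -0.0051]
 [ 0.6871 -0.0089]]
bank [0.65865664 0.08212393] from keys [0.656456   0.08115526]
side lens 0.06244713220595433 0.06233921184782672 0.1775158853454596 0.17900335297901887
loc [0.4901 0.1989] [25.7 33.5] -2.9 487 0.0369
loc [0.4998 0.0908] [33.8 25.9] 9.8 492 0.0369
```

```bash
cat >> h.py <<'E'
BANK=np.array([.657,.0818])
def load(e,slot,off=0.):
    c,a,s=locate(e)
    assert abs(s[0]+s[1]-60)<8
    r=np.radians(a); g=c+off*np.array([-np.sin(r),np.cos(r)])
    d=aim([*g,.1],a); manip.move_to([*g,.10],q(d)); manip.move_l([*g,.016],.1); effector.close(); st('grip')
    manip.move_l([*g,.14],.15); st('lift')
    t=BANK+(slot+off)*CY; d2=aim([*t,.14],-2.15)
    if abs(d2-d)>90: d2+=180*np.sign(d-d2)
    manip.move_to([*t,.14],q(d2)); manip.move_l([*t,.055],.12); manip.move_l([*t,.0412],.04); st('set')
    effector.gripper_open(); manip.move_l([*t,.14],.15); st('out')
E
python3 - <<'E'
from h import *
load((.490,.198),.064)
p=[.58,.10,.28]; manip.move_to(p,q(-2.2)); im=pic('wrist','w3')
E
```

```text
loc [0.4896 0.1989] [26.1 33.7] -4.7 489 0.0369
grip 16.9 [0.4895 0.1989 0.016 ] 0.0456 30.0 [-0.6  0.   0.6]
lift 17.8 [0.489  0.1987 0.1385] 0.0457 30.0 [-0.1  0.5 -3. ]
set 19.9 [0.6592 0.1457 0.0408] 0.046 30.0 [ 0.1 -0.3 -3. ]
out 21.5 [0.659  0.1457 0.1387] 0.0878 0.0 [ 0.2 -0.6  0.8]
```

View pics/w3.png

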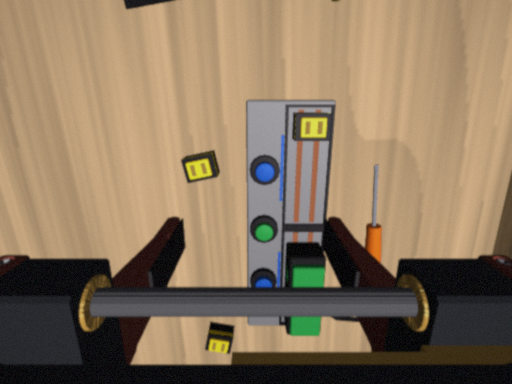

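The first pack stands in the bank at (313,126) with even clearance. Next are the second and third packs.

Run:
```python
from h import *
load((.4995,.090),.022,.006)
load((.504,-.234),-.064)
p=[.58,.10,.28]; manip.move_to(p,q(-2.2)); im=pic('wrist','w4'); t=pic('top','t4')
P=cloud(im); m=cv2.inRange(cv2.cvtColor(im['frame'],cv2.COLOR_BGR2HSV),(22,110,90),(36,255,255))
n,l,s_,c=cv2.connectedComponentsWithStats(cv2.morphologyEx(m,cv2.MORPH_CLOSE,np.ones((5,5))))
for i in range(1,n):
    if s_[i,4]>100:
        r=rect(P,l==i); d=r[0]-BANK; print(c[i].round(),r,'bank',(d@CX).round(4),(d@CY).round(4))
w=cv2.resize(im['frame'][60:320,130:400],None,fx=2,fy=2); tt=cv2.resize(t['frame'][140:270,340:420],(320,520)); cv2.imwrite('pics/w4c.png',np.hstack([w,tt]))
```

```text
loc [0.4999 0.0907] [33.8 26.1] 9.7 497 0.0369
grip 25.2 [0.4987 0.0966 0.016 ] 0.046 30.0 [-0.9 -0.7  1.4]
lift 26.2 [0.4983 0.0965 0.1385] 0.046 30.0 [-0.6 -0.6 -3.8]
set 28.2 [0.6578 0.1098 0.0408] 0.0455 30.0 [-1.   0.4 -2.1]
out 29.8 [0.6574 0.1096 0.1386] 0.0876 0.0 [-0.2 -0.1 -1.1]
loc [ 0.5046 -0.2317] [26.1 33.9] -14.2 491 0.0369
grip 33.9 [ 0.5046 -0.2317  0.016 ] 0.046 29.9 [ 0.4 -0.6  1.2]
lift 34.8 [ 0.5041 -0.2314  0.1385] 0.0456 29.9 [ 1.1 -0.8 -3.4]
set 37.3 [0.6544 0.0179 0.0408] 0.0457 30.0 [ 0.3  0.1 -3.6]
out 38.9 [0.6541 0.0178 0.1387] 0.0879 0.0 [-0.3  0.6 -0.3]
[313. 126.] (array([0.6298, 0.1522]), array([ 32.3, 102.3]), 76.8, 594, np.float64(0.0609)) bank -0.0298 0.0693
[311. 158.] (array([0.6244, 0.1268]), array([ 39.6, 127.2]), 54.9, 530, np.float64(0.0609)) bank -0.0343 0.0437
[308. 218.] (array([0.6321, 0.092 ]), array([ 40.5, 195.9]), 17.2, 466, np.float64(0.0609)) bank -0.0253 0.0093
```

View pics/w4c.png

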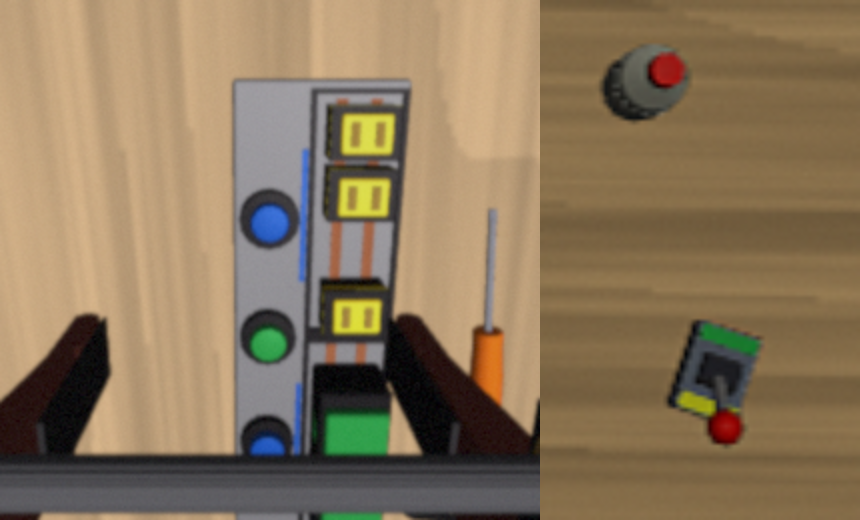

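All three packs sit in the bank, with every top at 0.061 m. The lever leans to yellow, with its ball at (725,428) in the right panel. Next is a closer look at the switch.

Run:
```python
from h import *
p=[.48,-.42,.30]; manip.move_to(p,q(aim(p,-17))); im=pic('wrist','w5')
P=cloud(im);f=im['frame']
print('yel');blobs(im,(22,110,90),(36,255,255),80);print('gr');blobs(im,(50,120,60),(80,255,255),80)
hsv=cv2.cvtColor(f,cv2.COLOR_BGR2HSV);m=cv2.inRange(hsv,(0,150,60),(8,255,255))>0
k=m&(np.hypot(P[...,0]-.45,P[...,1]+.377)<.06)&(P[...,2]>.06)
Q=P[k]; A=np.c_[2*Q,np.ones(len(Q))]; s=np.linalg.lstsq(A,(Q**2).sum(1),rcond=None)[0]; print('ball',s[:3].round(4),'r',np.sqrt(s[3]+s[:3]@s[:3]),len(Q),'px',np.argwhere(k).mean(0)[::-1])
k=(abs(P[...,2]-.025)<.003)&(np.hypot(P[...,0]-.488,P[...,1]+.388)<.055); print('base top',*rect(P,k))
print(manip.state()['time'])
```

```text
yel
[234.7 126.7] [ 0.4675 -0.3689] [21.  12.1] 71.5 120 0.0267
[333.1 334.3] [ 0.513 -0.613] [ 73.  418.7] 9.6 302 0.0509
gr
[270.8 135.1] [ 0.5154 -0.3961] [42.2 11.2] 71.7 211 0.0268
ball [ 0.4623 -0.3693  0.2421] r 0.14088347172850604 291 px [216.75257732 142.50515464]
base top [ 0.4902 -0.3873] [50. 70.] 71.6 1070 0.0261
41.7083
```

View pics/w5.png

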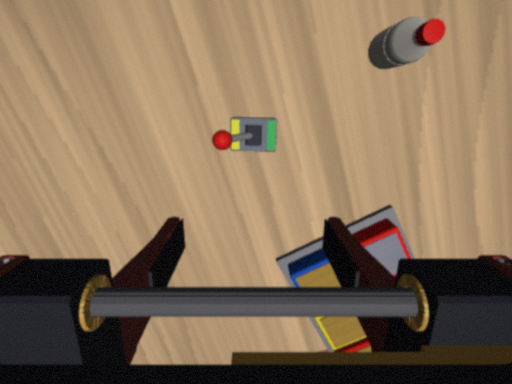

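The base top measures exactly 50 x 70 mm at (0.490,-0.387), yaw -18.4°, and the ball is at (222,140). I'll push the ball with closed fingers.

```bash
cat >> h.py <<'E'
FB=np.array([.4902,-.3878]); FY=np.radians(-18.4); UX=np.array([np.cos(FY),np.sin(FY)])
def fp(s,z): return [*(FB+s*UX),z]
def ball(fn):
    im=pic('top',fn); m=cv2.inRange(cv2.cvtColor(im['frame'],cv2.COLOR_BGR2HSV),(0,150,60),(8,255,255)); m[:,:350]=0;m[:210]=0;m[:,420:]=0;m[270:]=0
    v,u=np.argwhere(m>0).mean(0); w=world(im,u,v,.098); d=w[:2]-FB; s=d@UX; print('ball px',u.round(1),v.round(1),'s',s.round(4),'lat',(d@[-UX[1],UX[0]]).round(4),'n',(m>0).sum()); return s
E
python3 - <<'E'
from h import *
im=dict(np.load('pics/w5.npz')); print(world(im,222,140,.088), fp(-.0452,.088))
ball('b0')
p=fp(-.10,.16); d=aim(p,71.6); manip.move_to(p,q(d)); effector.close(); st('closed')
manip.move_l(fp(-.10,.086),.12); ball('b1')
manip.move_l(fp(-.045,.086),.05); st('a'); manip.move_l(fp(-.026,.086),.03); st('b')
ball('b2'); pic('side','s2')
cv2.imwrite('pics/s2c.png',cv2.resize(cv2.imread('pics/s2.png')[110:200,240:380],None,fx=4,fy=4))
E
```

```text
[ 0.45164006 -0.37589315  0.088     ] [np.float64(0.44731080427366876), np.float64(-0.3735326635299909), 0.088]
ball px 386.2 246.5 s -0.0399 lat -0.0022 n 51
closed 44.5 [ 0.3953 -0.3562  0.16  ] 0.0004 0.0 [0.2 0.  0.5]
ball px 384.7 252.5 s -0.0575 lat -0.0035 n 93
a 46.6 [ 0.4475 -0.3735  0.0859] 0.0004 0.0 [ 0.4 -0.1 -0. ]
b 47.4 [ 0.4656 -0.3795  0.0858] 0.0002 0.0 [-0.1  0.1 -0.1]
ball px 389.8 237.6 s -0.0121 lat -0.004 n 56
```

View pics/s2c.png

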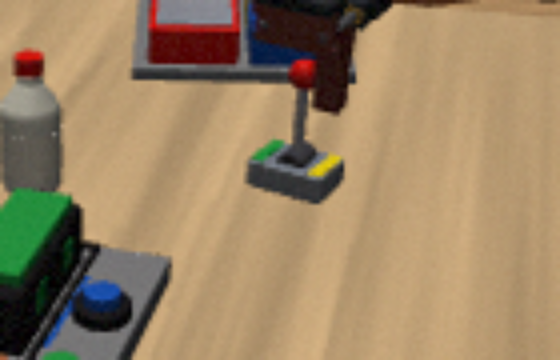

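The lever looks about upright, with its ball at crop (303,73). I'll measure its angle from the side view.

```bash
cat >> h.py <<'E'
def lever(im):
    """lever angle from the ball in the side view (ray meets the lever plane)"""
    hsv=cv2.cvtColor(im['frame'],cv2.COLOR_BGR2HSV); m=cv2.inRange(hsv,(0,190,130),(6,255,255)); m[:120]=0;m[155:]=0;m[:,:295]=0;m[:,345:]=0
    n,l,s,c=cv2.connectedComponentsWithStats(m); i=1+np.argmax(s[1:,4]); u,v=c[i]
    o=np.linalg.inv(im['view'])[:3,3]; d=world(im,u,v,0)-o; N=np.array([-UX[1],UX[0],0]); w=o+d*(N@(np.append(FB,0)-o))/(N@d)
    a=(w[:2]-FB)@UX; print('px',u,v,s[i,4],'s',a.round(4),'z',w[2].round(4),'feed',(.6+np.arctan2(a,w[2]-.022)).round(3))
E
python3 - <<'E'
from h import *
for f in('side0','s2'):
    lever(dict(np.load(f'pics/{f}.npz')))
E
```

```text
px 325.94444444444446 131.83333333333334 18 s -0.0405 z 0.0993 feed 0.118
px 315.3529411764706 126.52941176470588 17 s -0.0015 z 0.1088 feed 0.583
```

Run:
```python
from h import *
manip.move_l(fp(-.0235,.086),.03); st('a'); manip.move_l(fp(-.045,.086),.06); lever(pic('side','s3')); manip.hold(2.2)
manip.move_l(fp(-.02,.086),.05)
manip.move_l(fp(0.0,.080),.05); st('b'); manip.move_l(fp(.016,.078),.04); st('c')
for s in(.019,.021,.023):
    manip.move_l(fp(s,.078),.02); st(s)
    if np.hypot(*manip.state()['ft_force'][:2])>6: break
manip.move_l(fp(-.06,.086),.12); lever(pic('side','s4')); ball('b4')
manip.move_l(fp(-.06,.16),.15)
a=cv2.imread('pics/s3.png')[100:180,260:380];b=cv2.imread('pics/s4.png')[100:180,260:380]
cv2.imwrite('pics/s34.png',cv2.resize(np.hstack([a,b]),None,fx=3.3,fy=3.3))
```

```text
a 47.7 [ 0.468  -0.3804  0.086 ] 0.0006 0.1 [ 0.1 -0.3  1.2]
px 315.3888888888889 126.27777777777777 18 s -0.0015 z 0.1097 feed 0.583
b 51.7 [ 0.4903 -0.3877  0.0796] 0.0003 0.0 [-0.1  0.9  0.5]
c 52.2 [ 0.5057 -0.3929  0.078 ] 0.0003 0.1 [ 0.3 -0.5 -0.1]
0.019 52.5 [ 0.5068 -0.3934  0.0778] 0.0008 3.2 [-6.3  1.6  1.5]
px 302.53333333333336 127.53333333333333 15 s 0.0451 z 0.0945 feed 1.157
ball px 390.1 234.7 s -0.0038 lat -0.0024 n 115
```

View pics/s34.png

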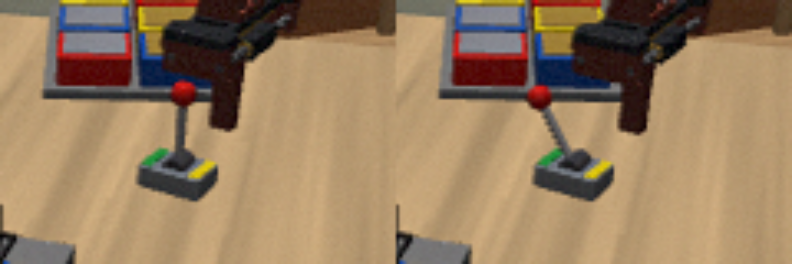

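Left panel: the lever is upright, ball at (183,93). Right panel: it is fully over to green, ball at (540,97), and the push met the end stop at 6 N. Before pressing the keys I'll check the packs from the top camera.

Run:
```python
from h import *
t=pic('top','t5'); print('packs');blobs(t,(24,130,120),(34,255,255),20)
def press(k):
    p=[*k,.09]; manip.move_to(p,q(aim(p,87.85))); manip.move_l([*k,.056],.08); st('above')
    for z in(.051,.049,.0478):
        manip.move_l([*k,z],.03); s=manip.state(); print(z,s['ee_pos'][2].round(4),s['ft_force'].round(1))
    manip.hold(.2); st('hold'); manip.move_l([*k,.09],.08)
p=[.58,.083,.14]; manip.move_to(p,q(aim(p,87.85)))
press([.594,.0833])
p=[.591,-.0113]; press(p)
manip.move_l([p[0],p[1],.2],.15); p=[.45,.1,.28]; manip.move_to(p,q(aim(p,-2.2)))
t=pic('top','t6'); pic('side','s6');lever(dict(np.load('pics/s6.npz'))); blobs(t,(24,130,120),(34,255,255),20);blobs(t,(105,130,60),(125,255,255),30); st('end')
a=cv2.resize(t['frame'][130:270,105:405],(798,372)); b=cv2.imread('pics/s6.png')[120:330,130:400]; cv2.imwrite('pics/f.png',a); cv2.imwrite('pics/g.png',cv2.resize(b,None,fx=2.8,fy=2.8))
```

```text
packs
[149.9 155.7] [0.7122 0.3246] [58.4 30.9] 21.3 182 0.0571
[212.4 174.6] [0.658 0.134] [30.4 24.2] 1.2 72 0.0604
[224.4 174.6] [0.6571 0.0982] [28.  24.9] 1.5 69 0.0597
[251.6 175.9] [0.654  0.0141] [24.  31.1] 89.7 72 0.0599
[499.2 213.8] [ 0.5506 -0.7324] [59.9 94.8] 88.0 139 0.0505
above 57.2 [0.5938 0.0833 0.0558] 0.0006 0.0 [ 0.2 -0.2  0.5]
0.051 0.0518 [1.  0.8 3.3]
0.049 0.0496 [1.5 0.5 4.5]
0.0478 0.0484 [3.3 1.5 4.6]
hold 58.2 [0.5946 0.0834 0.0483] 0.0006 2.6 [1.7 0.2 6.1]
above 62.0 [ 0.5907 -0.0113  0.0555] 0.0005 0.0 [-0.2 -0.4  0.3]
0.051 0.0518 [ 0.5 -0.1  2.6]
0.049 0.0496 [ 2.8 -0.3  3.6]
0.0478 0.0484 [ 2.3 -0.3  4.6]
hold 63.0 [ 0.5916 -0.0113  0.0483] 0.0005 2.6 [ 3.4 -0.7  5.4]
px 300.5 128.0 2 s 0.0527 z 0.0911 feed 1.252
[149.9 155.7] [0.7116 0.3248] [58.6 30.5] 23.4 180 0.0569
[212.4 174.6] [0.658 0.134] [25. 31.] 88.6 73 0.0596
[224.4 174.6] [0.6572 0.0978] [24.5 27.6] 89.2 71 0.0606
[251.6 175.9] [0.6539 0.0139] [30.8 24.1] 0.4 72 0.0602
[499.2 213.8] [ 0.5501 -0.7335] [92.8 58.4] 0.4 140 0.0509
[381.4 241.2] [ 0.4637 -0.3814] [44.3 11. ] 71.7 54 0.0264
[  1.7 162.6] [0.6717 0.7405] [15.3 44.3] 87.0 56 0.1187
[495.3 181. ] [ 0.6492 -0.7299] [89.5 82. ] 10.8 200 0.0506
[ 15.7 187.1] [0.6105 0.717 ] [ 84.1 136.8] 69.2 637 0.1169
[ 38.8 183.9] [0.6211 0.6616] [14.7 36.2] 68.6 63 0.0487
[230.3 187.7] [0.6198 0.0829] [95.4  4.5] 87.6 46 0.0245
[137.3 220.1] [0.5169 0.3692] [182.   79.5] 6.0 1244 0.0087
[291.5 190.9] [ 0.6129 -0.1062] [98.2  4.5] 87.7 51 0.0241
[229.  195.9] [0.5935 0.0831] [25.2 24.3] 90.0 67 0.0451
[291.  199.1] [ 0.5872 -0.105 ] [24.4 24.4] 0.1 68 0.0456
[ 30.8 202.4] [0.564  0.6819] [16.4 33. ] 68.7 58 0.0494
[474.5 220. ] [ 0.5325 -0.6581] [89.2 86.5] 11.6 225 0.05
end 65.9 [0.4502 0.0997 0.2792] -0.0001 0.0 [0.2 0.3 0.1]
```

View pics/f.png

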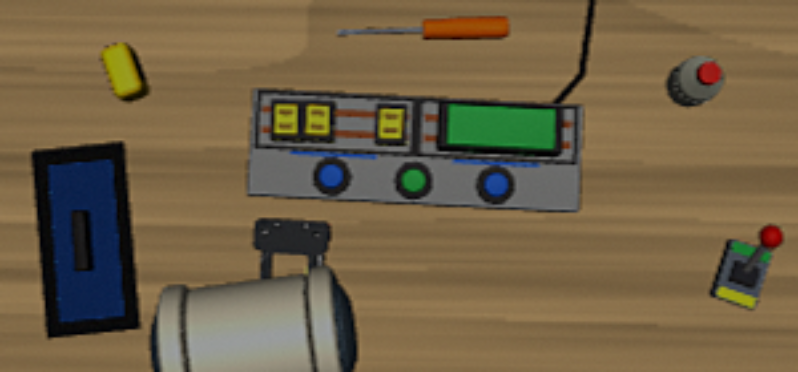

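View pics/g.png

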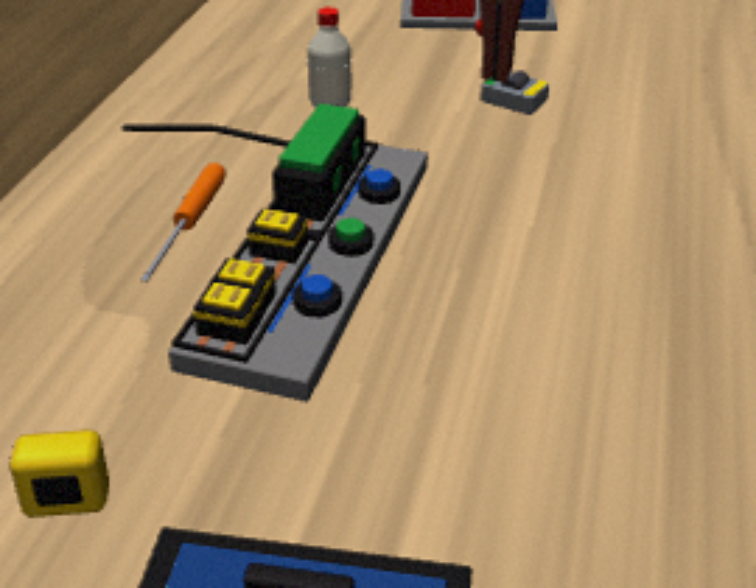

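The top view shows three packs in the left bank, the cover on the mat, and the lever at green (770,236). All keys are up. Both presses reached about 5.7 mm at 5–6 N.

```bash
python3 -c "
from bench import manip, camrig, effector
print(manip.job_done())"
```

```text
the job is handed in; nothing more can be done
None
```

I handed the job in at about 66 s with every step carried out and checked in the last pictures, though the judge returned no verdict: cover flat on the mat, all three packs upright in the left bank, feed switch paused at off then pushed fully to green, left blue key then green start key pressed, and nothing else visibly moved.

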